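# Lock the amber lens onto the signal tower base

### The arm

A 6-joint arm with a two-finger parallel gripper is mounted at the origin on a cart in front of the work surface, level with it; the furniture and walls round the work are solid. World frame = base frame: x ahead of the robot, y to its left, z up, the work surface at z = 0. Lengths are in mm, angles in degrees, forces in N, time in s.
With the tool pointing down it reaches from about 350 to 950 mm from the base axis. Payload 17.4 kg.
Tool frame: the origin (TCP) lies between the finger pads; the fingertips stand 17 mm ahead of it and the grasp point (between the pads) lies 2 mm behind it; z points along the fingers, y is the line along which they close (so a half turn about z gives the same grasp; the last joint's range is limited). The gripper opens to 93 mm and grips with 3 to 60 N. Pads are 15 mm wide; open, the fingers measure 128 mm over their backs; the gripper's body (75 mm by 188 mm) begins 65 mm behind the grasp point.
Start: joints at [71.23, 6.646, 82.598, -0, 90.757, -2.166], TCP at [192.896, 646.856, 212.546] pointing down, gripper open.
Joint ranges: [-162.19, 162.19], [-47.58, 125.68], [4.15, 143.07], [-65.23, 245.23], [0.69, 171.88], [-170.13, 170.13]. Speed limits (degrees/s): [108.29, 108.29, 127.2, 180, 180, 180].

### API

Orientations are given as a 3x3 rotation matrix whose columns are the frame's x, y, z axes.
In Python, from workcell import get_state, optics, bot gives the robot as it stands.
- The arm moves only by the tool carry_out, never from a script. Its argument "rows" is text: rows parted by semicolons, each of 5 numbers parted by spaces: the shift along the tool's x, y, z in m, then the turn about the tool's z in degrees, then the finger opening in m, from 0 to 0.093. A call has 1 to 10 rows; each row is the pose to reach, as a shift and turn from the pose commanded when the call began, along the tool's axes at that moment; what a row does not reach only later rows make up. A row lasts 1/12 s, in which the tool goes at most 41.7 mm and 7.16 degrees, less where a joint would pass 70% of its speed; a pose out of reach is approached as far as the arm can. A call with a gripper value outside its range is refused whole. The fingers move at their own pace and stop on an object; "force" is the grip in N (left out, the last holds). Time passes only in rows, so rows that repeat a pose let the fingers close. It gives the time, the measured TCP pose, the force, the opening and the grip force at its end, in the units of the state.
- get_state(): the state, without advancing time (a new reading comes with each control period).
- optics.read_camera(name): name is "scene" or "side" or "wrist"; returns a dict with "pixels" (480x640x3 uint8, blue, green, red), "z_map" (480x640 float32, mm along the optical axis (not along the pixel's ray), 0 where there is no reading), "fx", "fy", "cx", "cy" (pixels), "rvec" (rotation vector, rad) and "tvec" (3), from world to camera coordinates, as OpenCV has them. Camera axes: x right, y down, z forward; pixel columns grow to the right and rows downward; lengths in mm; the calibration is good to about 2 mm. A picture is of the moment at which its call begins.
- bot.finish_job(): hands the job in; it is judged then, once.
The state is a dict: "time_s": time; "qpos": joint angles; "dq": joint speeds; "tau": joint torques, N m; "position": TCP position; "tool_rot": TCP orientation; "ft_force": force on the tool from outside, world axes, zero at the start; "wrist_torque": the same for the moment, N m; "gripper_width": finger opening in mm; "finger_force": force on a finger pad.
Only numpy, scipy, OpenCV 4.12 (cv2) and the standard library are available. Lean on these libraries where they do the work, as an engineer would, in place of code of your own. Each camera call takes 0.05 s, during which the arm holds its last target. There are 200 camera calls.

### The job

The amber signal lens lies on its side on the bench. Stand it upright on the bench top, brass lugs down, and let go of it; then take it again from above, set its two lugs into the slots of the grey signal tower base (white marks on the lens over the white marks on the rim), push it down against the spring, turn it a quarter turn clockwise as seen from above, and let the spring lift it home so that it stays locked, straight and flat, lugs under the green dots. Do not shift the blue lens or the spanner.

Things in the scene. Friction and masses are not known exactly. Their poses are not given: they have to be found in the camera images.
- amber_lens_center (a point): Centre of the amber lens module's octagonal housing, 48 mm across flats, 50 mm long (black collar, amber middle, black top band). z runs from the lug end to the top end, x along the lugs; flats face x, y and the 45 degree directions between. Mass 0.10 to 0.18 kg. Lying at the start, this point is 24 mm above the bench, one lug up; standing upright 44 mm.
- amber_lens_foot (a point): Centre of the end face of the amber lens's grey spigot (32 mm diameter, 19 mm long), 44 mm from the centre along -z, same axes. Two brass lugs on the spigot point along +x and -x: 44 mm over both tips, 8 mm wide, 6 mm high, from 2 to 8 mm above this point. Both are alike: half a turn makes no difference. White marks on the collar stand over them.
- tower_base: Signal tower base, screwed down: black foot of 92 mm diameter, 12 mm high, and a grey socket of 62 mm diameter, rim 45 mm above the bench. Origin at the centre of its underside, z up. Mouth of 35 mm diameter with two entry slots, 12 mm wide, at +x and -x (white bars on the rim), reaching 23.5 mm from the axis.
- base_top (a point): Centre of the base's mouth, level with the rim, same axes as the base. Under the 7 mm lip the lugs turn only clockwise seen from above, 90 degrees (stops a few degrees past) to seats at +y and -y (green dots). Lens centre above this point: 38 mm unlocked in the slots, below 29 mm free to turn, 25 mm hard bottom, 32 mm locked and lifted home.
- plunger (a joint): Brass spring plunger in the middle of the base that bears on the spigot's end: 0 m when fully up (its flat top 39 mm above the bench), growing as it is pushed down, at most 0.014 m. Spring force 3 N at 0, 6 N at 0.006 (lens locked home), about 8 N at 0.010 (lens pushed down to turn).
- blue_lens: Bystander: a loose module of the same shape with a blue middle, standing upright; origin at the centre of its underside, 69 mm high. Leave it where it is.
- spanner_near: Bystander: loose steel spanner, 171 mm long, 9 mm high, origin at the centre of its underside. Leave it where it is.
- amber_lens: The same amber lens module as a body, origin at the centre of the spigot end face.
There are look-alikes about, which are no part of the job. Leave any pink or turquoise look-alike of the amber_lens alone.

How it is judged (in metres and radians):
On the way:
1. the amber lens stands upright on the bench top, lugs down, and is let go (height (world z) of amber_lens_center between 0.04 and 0.048 m and angle between amber_lens_center's own z axis and vertical below 0.1 rad and contact force between amber_lens and the fingers below 0.1 N), for 0.3 s.
At the end, for the whole second after the job is handed in: The amber lens is locked in the base and released: its centre 74.5 to 79 mm above the base's underside and within 5 mm of its axis, its lugs within 0.4 rad of the base's y axis (the locked seats), upright within 0.1 rad, at rest (z of amber_lens_center in the frame of tower_base between 0.0745 and 0.079 m and horizontal distance between amber_lens_center and tower_base below 0.005 m and angle between the x axis of amber_lens_center and the y axis of tower_base, either way round below 0.4 rad and angle between amber_lens_center's own z axis and vertical below 0.1 rad and linear speed of amber_lens below 0.02 m/s); the robot touches nothing.
It fails at once if a bystander (blue lens, spanner) is shifted by more than 20 mm (distance of any of blue_lens, spanner_near from where it was at the start of the episode above 0.02 m).
It also fails if it takes over 67 s, if anything falls off the work surface, if the arm or the gripper's body presses on something with over 40 N, if the wrist force passes 120 N, or if a joint passes its speed limit or range.

## Working session

There is one attempt and no reset: what is moved stays moved. The work goes in short steps, Python scripts to look and compute and a tool call to move; the robot and the scene stay as the last step left them, time stands still between calls to the robot, and variables do not carry over. Pictures are saved under pics/ and viewed, at most 10 in all, crops included, and the job is handed in when it is done.

Besides the shell and the picture viewer there is one more tool, called after "Request:" by a JSON object that holds its "op" and its "data". carry_out: Moves the arm, as the interface text tells. Its arguments: {"type":"object","properties":{"rows":{"type":"string"},"force":{"type":"number"}},"required":["rows"]}

```bash
mkdir -p pics; cat > h.py <<'E'
import numpy as np, cv2, pickle
from workcell import get_state, optics, bot
def cam(n):
    d=optics.read_camera(n); d['R']=cv2.Rodrigues(np.array(d['rvec'],float))[0]; d['t']=np.array(d['tvec'],float).ravel(); return d
def cloud(d):
    v,u=np.mgrid[0:480,0:640]; z=d['z_map'].astype(float)
    p=np.stack([(u-d['cx'])/d['fx']*z,(v-d['cy'])/d['fy']*z,z],-1)
    w=(p-d['t'])@d['R']; w[z==0]=np.nan; return w
def ray(d,u,v,h):
    r=d['R'].T@np.array([(u-d['cx'])/d['fx'],(v-d['cy'])/d['fy'],1]); c=-d['R'].T@d['t']
    return c+r*(h-c[2])/r[2]
def proj(d,p):
    q=d['R']@np.array(p,float)+d['t']; return d['fx']*q[0]/q[2]+d['cx'],d['fy']*q[1]/q[2]+d['cy']
E
python3 - <<'E'
from h import *
s=get_state(); print(s)
for n in ['scene','side','wrist']:
    d=cam(n); pickle.dump(d,open(n+'0.pkl','wb')); cv2.imwrite(f'pics/{n}0.png',d['pixels']); print(n,-d['R'].T@d['t'],d['R'][2],d['fx'],(d['z_map']>0).mean())
E
```

```text
{'time_s': 0.0, 'qpos': array([ 7.12282727e+01,  6.67324267e+00,  8.26344725e+01, -2.52148268e-03,
        9.07586346e+01, -2.16483952e+00]), 'dq': array([0.03004236, 0.05966649, 0.0297145 , 0.05067418, 0.08883347,
       0.09218394]), 'tau': array([ 2.65356277e-03, -7.21275544e+01, -6.22600222e+01,  7.80259143e-02,
        2.39568518e-02, -9.11713823e-05]), 'position': array([192.85842394, 646.63551282, 211.82937882]), 'tool_rot': array([[-9.58288065e-01,  2.85803912e-01, -3.30985831e-04],
       [ 2.85804103e-01,  9.58287421e-01, -1.11058433e-03],
       [-2.29787563e-07, -1.15885682e-03, -9.99999329e-01]]), 'ft_force': array([-0.26621029, -0.8525176 ,  0.45841269]), 'wrist_torque': array([ 0.00331122,  0.03222468, -0.00635034]), 'finger_force': 0.0, 'gripper_width': 93.28662247143343}
scene [ -92.42744506 -836.58911134 1181.44826665] [ 0.42851623  0.47149282 -0.77075831] 574.3848736660833 0.9958138020833334
side [1391.70772459 -305.86852445  761.46096853] [-0.76673327  0.1150066  -0.63158022] 523.6111192984848 0.98783203125
wrist [130.19955879 666.12315275 384.77270389] [ 0.2300412  -0.07123013 -0.97057061] 404.28681093589313 0.9959700520833333
```

View pics/scene0.png

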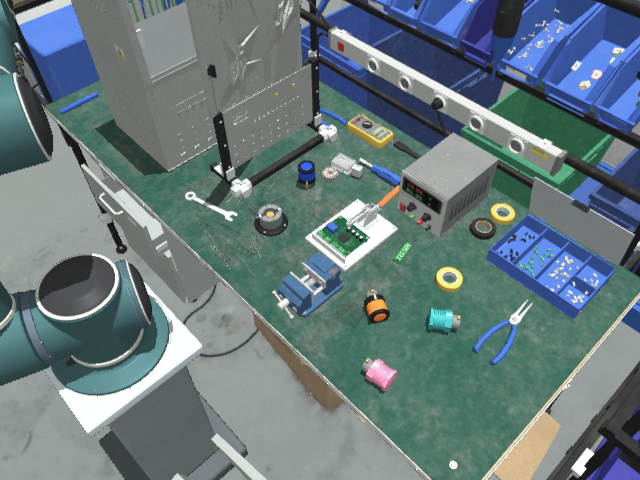

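View pics/side0.png

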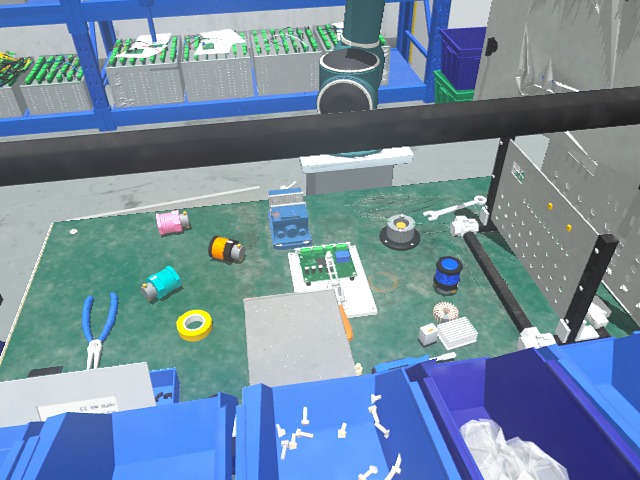

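Candidates in the scene image: amber with black bands (377,306), turquoise (443,320), pink (379,374), yellow tape ring (449,279), and blue lens standing at (306,173). By colour and black bands I choose (377,306). The tower base is at (270,219) and the spanner at (211,207).

```bash
python3 - <<'E'
from h import *
s=pickle.load(open('scene0.pkl','rb')); e=pickle.load(open('side0.pkl','rb'))
crops=[]
for n,d,(u,v),(bu,bv) in (('scene',s,(377,306),(270,219)),('side',e,(226,249),(400,231))):
    W=cloud(d); hsv=cv2.cvtColor(d['pixels'],cv2.COLOR_BGR2HSV)
    m=cv2.inRange(hsv,(8,150,120),(22,255,255)); m2=np.zeros_like(m); m2[v-25:v+25,u-25:u+25]=1; m=m*m2
    P=W[m>0]; print(n,'amber n',len(P),'med',np.nanmedian(P,0),'zmax',np.nanpercentile(P[:,2],98))
    # object cloud: above bench
    sub=W[v-28:v+28,u-28:u+28].reshape(-1,3); o=sub[(sub[:,2]>8)]; print(' obj mean',o.mean(0),'min',o.min(0),'max',o.max(0))
    up=o[o[:,2]>30]; 
    c=o[:,:2]-o[:,:2].mean(0); w,V=np.linalg.eigh(c.T@c); print(' axis',V[:,1],np.degrees(np.arctan2(V[1,1],V[0,1])))
    sub=W[bv-25:bv+25,bu-25:bu+25].reshape(-1,3); r=sub[(sub[:,2]>40)&(sub[:,2]<52)]; (cx,cy),R=cv2.minEnclosingCircle(r[:,:2].astype(np.float32)); print(' base rim',cx,cy,R,len(r))
    for (a,b) in ((u,v),(bu,bv)): crops.append(cv2.resize(d['pixels'][b-28:b+28,a-37:a+37],(400,300),interpolation=cv2.INTER_CUBIC))
cv2.imwrite('pics/crop1.png',np.vstack([np.hstack(crops[:2]),np.hstack(crops[2:])]))
W=cloud(s)
for k,(u,v) in dict(blue=(306,165),sp=(211,207),pink=(379,374),turq=(443,320),vise=(310,285)).items(): print(k,W[v,u])
E
```

```text
scene amber n 274 med [ 492.00106968 -384.84949994   40.86685145] zmax 49.970837907362274
 obj mean [ 497.78272447 -380.01526165   35.36785873] min [ 417.21670044 -455.1469053     8.0258316 ] max [ 610.95847113 -282.19002203   54.20714374]
 axis [0.49840412 0.86694483] 60.10552650035636
 base rim 506.10430908203125 13.02326488494873 33.46181869506836 279
side amber n 148 med [ 517.16037828 -391.72989799   30.84791917] zmax 45.16582657685981
 obj mean [ 517.02325535 -375.67898242   33.16750565] min [ 477.94723861 -413.74053266    8.5347674 ] max [ 538.51624421 -335.89778558   48.89246149]
 axis [0.33009281 0.94394848] 70.7255909469281
 base rim 508.18292236328125 12.143254280090332 33.602176666259766 280
blue [683.08847926  61.1347429   70.78789741]
sp [422.52535042 172.12964781   8.56039375]
pink [ 372.38061972 -506.01491321   45.73038183]
turq [ 578.63248166 -515.04647113   41.48848461]
vise [ 421.42103512 -236.22347856   51.29429088]
```

View pics/crop1.png

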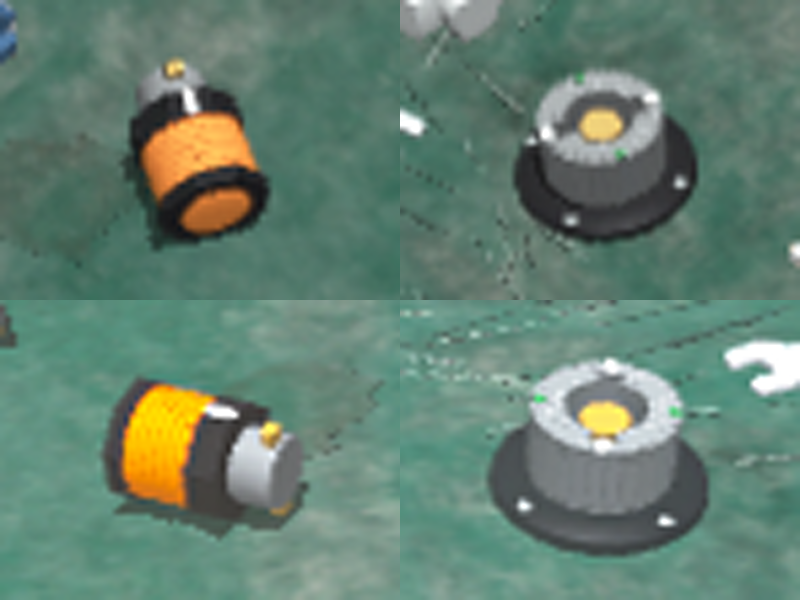

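The crops confirm it: amber lens with its spigot towards +y and one lug and white mark up; the base has white bars at crop (545,130)/(648,98) and green dots between. Approaching.

Request:
{"op": "carry_out", "data": {"rows": "-0.595 -0.902 0 0 0.093;-0.595 -0.902 0 0 0.093;-0.595 -0.902 0 0 0.093;-0.595 -0.902 0 0 0.093;-0.595 -0.902 0 0 0.093;-0.595 -0.902 0 0 0.093;-0.595 -0.902 0 0 0.093;-0.595 -0.902 0 0 0.093;-0.595 -0.902 0 0 0.093;-0.595 -0.902 0 0 0.093", "force": 3}}

```text
time_s: 0.98
position: [313.2, 246.2, 212.4]
tool_rot: [[-0.959, 0.285, 0.0], [0.285, 0.959, 0.0], [-0.0, 0.0, -1.0]]
ft_force: [1.3, 0.7, 0.2]
gripper_width: 92.8
finger_force: 0.0
```

```bash
cat >> h.py <<'E'
def go(x,y,z=None,h=None):
    s=get_state(); R=s['tool_rot']; p=s['position']; hd=np.degrees(np.arctan2(R[1,0],R[0,0]))
    z=p[2] if z is None else z; dt=0 if h is None else (hd-h+180)%360-180
    print('t',s['time_s'],'pos',p.round(1),'hd',hd.round(2),'q',s['qpos'].round(1),'F',s['ft_force'].round(1),'w',round(s['gripper_width'],1))
    print('shift mm',(R.T@(np.array([x,y,z])-p)).round(1),'turn',round(dt,2))
E
python3 - <<'E'
from h import *
go(505,-388,212,90)
s=pickle.load(open('scene0.pkl','rb')); e=pickle.load(open('side0.pkl','rb'))
for d,x0,y0,c in ((s,340,278,((216,205),(172,85))),(e,226-37,249-28,((125,435-300),(285,468-300)))):
    a,b=[ray(d,x0+u*74/400,y0+v*56/300,24) for u,v in c]; print(a,b,np.degrees(np.arctan2(*(b-a)[[1,0]])))
E
```

```text
t 0.9833 pos [313.2 246.2 212.4] hd 163.44 q [ 34.5 -29.7 113.7  -0.   96.  -38.9] F [1.3 0.7 0.2] w 92.8
shift mm [-3.647e+02 -5.532e+02  4.000e-01] turn 73.44
[ 491.0309046  -401.34021327   24.        ] [ 523.40550723 -344.83555676   24.        ] 60.18924968353455
[ 492.1073433  -404.71592368   24.        ] [ 524.2623143  -341.84319405   24.        ] 62.913456077093954
```

Request:
{"op": "carry_out", "data": {"rows": "-0.361 -0.547 0 70 0.093;-0.361 -0.547 0 70 0.093;-0.361 -0.547 0 70 0.093;-0.361 -0.547 0 70 0.093;-0.361 -0.547 0 70 0.093;-0.361 -0.547 0 70 0.093;-0.361 -0.547 0 70 0.093;-0.361 -0.547 0 70 0.093;-0.361 -0.547 0 70 0.093;-0.361 -0.547 0 70 0.093"}}

```text
time_s: 1.82
position: [433.5, -152.2, 212.6]
tool_rot: [[-0.052, 0.999, 0.0], [0.999, 0.052, -0.0], [-0.0, 0.0, -1.0]]
ft_force: [1.6, 0.5, 0.4]
gripper_width: 93.0
finger_force: 0.0
```

```bash
python3 -c "
from h import *
go(503,-381,200,61)
d=cam('wrist');cv2.imwrite('pics/w_pass.png',d['pixels']);pickle.dump(d,open('wpass.pkl','wb'))"
```

```text
t 1.8167 pos [ 433.5 -152.2  212.6] hd 92.98 q [-22.5 -21.1 107.8   0.   93.3 -25.5] F [1.6 0.5 0.4] w 93.0
shift mm [-232.1   57.5   12.6] turn 31.98
```

Request:
{"op": "carry_out", "data": {"rows": "-0.232 0.058 0.012 32 0.093;-0.232 0.058 0.012 32 0.093;-0.232 0.058 0.012 32 0.093;-0.232 0.058 0.012 32 0.093;-0.232 0.058 0.012 32 0.093;-0.232 0.058 0.012 32 0.093;-0.232 0.058 0.012 32 0.093;-0.232 0.058 0.012 32 0.093;-0.232 0.058 0.012 32 0.093"}}

```text
time_s: 2.62
position: [505.1, -377.5, 200.3]
tool_rot: [[0.479, 0.878, -0.0], [0.878, -0.479, 0.001], [0.0, -0.001, -1.0]]
ft_force: [-0.7, -0.3, -0.6]
gripper_width: 92.7
finger_force: 0.0
```

```bash
python3 - <<'E'
from h import *
go(503,-381,200,61)
d=cam('wrist');cv2.imwrite('pics/w1.png',d['pixels']);pickle.dump(d,open('w1.pkl','wb'))
W=cloud(d); print(proj(d,(503,-381,24)))
o=W[(W[...,2]>10)&(W[...,2]<60)&(abs(W[...,0]-505)<60)&(abs(W[...,1]+378)<60)]
b=o[(o[:,2]>40)&(o[:,2]<56)]
for q in (o,b):
    (cx,cy),sz,a=cv2.minAreaRect(q[:,:2].astype(np.float32)); print(cx,cy,sz,a,len(q),np.percentile(q[:,2],95))
E
```

```text
t 2.6167 pos [ 505.1 -377.5  200.3] hd 61.41 q [-39.1   1.4  89.3   0.   89.4 -10.5] F [-0.7 -0.3 -0.6] w 92.7
shift mm [-4.1 -0.2  0.3] turn 0.41
(np.float64(313.93847130699874), np.float64(227.64122867643638))
505.55389404296875 -372.5505676269531 (68.79548645019531, 47.54692077636719) 60.5330810546875 4183 49.303062280700296
504.74237060546875 -372.537841796875 (67.89539337158203, 40.193931579589844) 60.74725341796875 2691 49.559914472215496
```

View pics/w1.png

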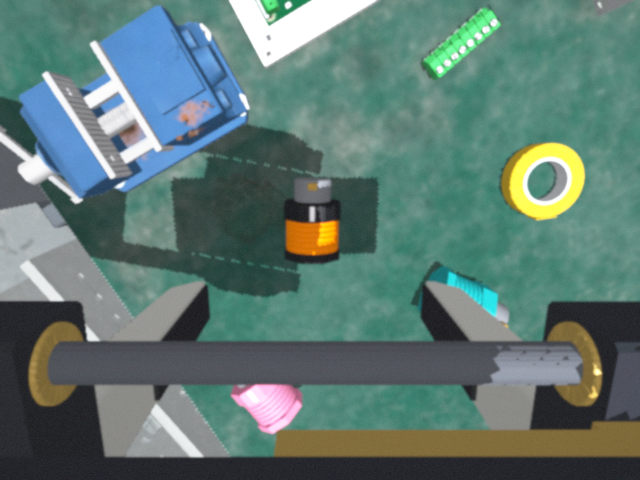

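Wrist picture: amber lens at (312,232), spigot up at (315,187), upward lug visible; pink at (268,403) and turquoise at (465,290) are clear of it. The lens rectangle of 69×47.5 mm matches the given sizes.

Request:
{"op": "carry_out", "data": {"rows": "-0.0255 -0.0024 0.1 0.7 0.093;-0.0255 -0.0024 0.1 0.7 0.093;-0.0255 -0.0024 0.1 0.7 0.093;-0.0255 -0.0024 0.13 0.7 0.093;-0.0255 -0.0024 0.15 0.7 0.093;-0.0255 -0.0024 0.165 0.7 0.093;-0.0255 -0.0024 0.176 0.7 0.093;-0.0255 -0.0024 0.176 0.7 0.093;-0.0255 -0.0024 0.176 0.7 0.093"}}

```text
time_s: 3.42
position: [491.3, -399.0, 25.3]
tool_rot: [[0.489, 0.872, 0.0], [0.872, -0.489, -0.0], [-0.0, 0.001, -1.0]]
ft_force: [-0.5, 0.1, -0.2]
gripper_width: 92.9
finger_force: 0.0
```

Request:
{"op": "carry_out", "data": {"rows": "0 0 0 0 0.04;0 0 0 0 0.04;0 0 0 0 0.04;0 0 0 0 0.04;0 0 0 0 0.04;0 0 0 0 0.04;0 0 0 0 0.04;0 0 0 0 0.04", "force": 3}}

```text
time_s: 4.08
position: [491.0, -399.2, 24.6]
tool_rot: [[0.489, 0.872, -0.0], [0.872, -0.489, 0.0], [0.0, -0.0, -1.0]]
ft_force: [-0.3, 0.9, 0.6]
gripper_width: 47.9
finger_force: 3.0
```

Request:
{"op": "carry_out", "data": {"rows": "0 0 -0.02 0 0.04;0 0 -0.05 0 0.04;0 0 -0.08 0 0.04;0 0 -0.08 0 0.04;0 0 -0.08 0 0.04;0 0 -0.08 0 0.04"}}

```text
time_s: 4.58
position: [490.7, -399.0, 103.7]
tool_rot: [[0.489, 0.872, -0.001], [0.872, -0.489, 0.001], [0.0, -0.001, -1.0]]
ft_force: [0.6, 0.0, -2.1]
gripper_width: 47.6
finger_force: 3.0
```

```bash
python3 - <<'E'
from h import *
go(491,-399)
cr=[]
for n in ('scene','side','wrist'):
    d=cam(n); u,v=map(int,proj(d,(495,-390,80))); k=45 if n!='wrist' else 100
    u=min(max(u,k),640-k); v=min(max(v,k),480-k)
    cr.append(cv2.resize(d['pixels'][v-k:v+k,u-k:u+k],(266,266),interpolation=cv2.INTER_CUBIC))
cv2.imwrite('pics/lift1.png',np.hstack(cr))
E
```

```text
t 4.5833 pos [ 490.7 -399.   103.7] hd 60.7 q [-41.4   4.3  95.3   0.   80.4 -12.1] F [ 0.6  0.  -2.1] w 47.6
shift mm [ 0.1  0.2 -0. ] turn 0
```

View pics/lift1.png

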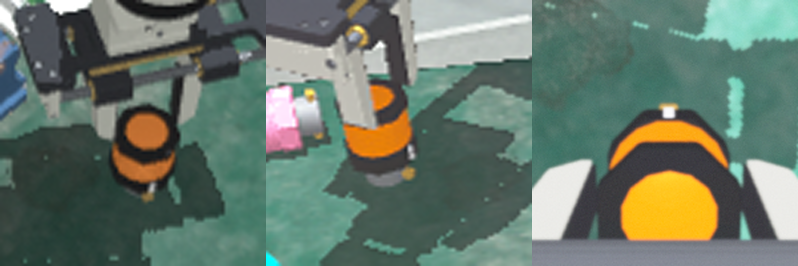

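The lens swung down by itself to nearly upright (lug and white mark at crop (152,190) in the scene view, foot down). Lowering it onto the bench, with a slight drag so that it squares up.

Request:
{"op": "carry_out", "data": {"rows": "0 0 -0.0 0 0.04;0 0 0.02 0 0.04;0 0 0.034 0 0.04;0.002 0 0.037 0 0.04;0.004 0 0.039 0 0.04;0.006 0 0.041 0 0.04;0.008 0 0.042 0 0.04;0.008 0 0.043 0 0.04;0.008 0 0.043 0 0.04;0.008 0 0.043 0 0.04"}}

```text
time_s: 5.57
position: [495.0, -392.3, 62.0]
tool_rot: [[0.489, 0.872, 0.0], [0.872, -0.489, -0.0], [-0.0, 0.001, -1.0]]
ft_force: [0.9, -0.1, -2.0]
gripper_width: 47.9
finger_force: 3.0
```

```bash
python3 - <<'E'
from h import *
go(491,-399)
cr=[]
for n in ('scene','side','wrist'):
    d=cam(n); W=cloud(d); o=W[(W[...,2]>56)&(W[...,2]<80)&(abs(W[...,0]-495)<45)&(abs(W[...,1]+390)<45)]
    hsv=cv2.cvtColor(d['pixels'],cv2.COLOR_BGR2HSV); m=cv2.inRange(hsv,(8,150,120),(22,255,255))>0
    q=W[m&(W[...,2]>55)&(abs(W[...,0]-495)<45)&(abs(W[...,1]+390)<45)]
    if len(q)>20:
        A=np.c_[q[:,:2],np.ones(len(q))]; print(n,len(q),np.median(q,0),q[:,2].min(),q[:,2].max(),np.linalg.lstsq(A,q[:,2],rcond=None)[0])
E
```

```text
t 5.5667 pos [ 495.  -392.3   62. ] hd 60.7 q [-40.7   5.9  97.7  -0.   76.4 -11.4] F [ 0.9 -0.1 -2. ] w 47.9
shift mm [-7.8 -0.2  0. ] turn 0
scene 152 [ 487.34966202 -403.17003823   71.39591016] 55.496932071471626 79.44356797066702 [ 0.22582648  0.17246807 29.29321813]
side 81 [ 498.52505278 -393.74745331   67.87361127] 55.197379572090874 190.81360642000794 [-1.81485657e-03  7.59910484e-01  3.70785613e+02]
wrist 2131 [ 492.56306735 -400.25829094   71.64079303] 55.02226026009017 74.33946357881416 [-0.16005644 -0.28473885 35.78326318]
```

```bash
python3 - <<'E'
from h import *
d=cam('wrist'); W=cloud(d); hsv=cv2.cvtColor(d['pixels'],cv2.COLOR_BGR2HSV)
m=cv2.inRange(hsv,(8,150,120),(22,255,255)); n,l,st,c=cv2.connectedComponentsWithStats(m)
for i in range(1,n):
    if st[i,4]<150: continue
    q=W[l==i]; q=q[np.isfinite(q[:,0])]
    A=np.c_[q[:,:2]-q[:,:2].mean(0),np.ones(len(q))]; print(st[i],q.mean(0),np.linalg.lstsq(A,q[:,2],rcond=None)[0])
cv2.imwrite('pics/w3.png',d['pixels'][200:480])
E
```

```text
[ 270  251   89   37 1221] [ 500.34717005 -383.31839274   47.33170966] [ 0.18548235  0.43106521 47.33170966]
[ 279  289   73   52 1909] [ 491.47006034 -400.56356663   71.65486263] [-1.80538498e-02 -2.24329284e-02  7.16548626e+01]
```

View pics/w3.png

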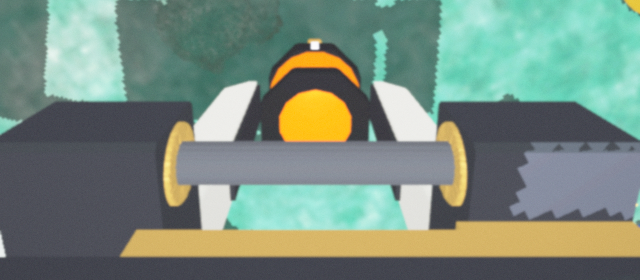

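The lens is held upright: the top face slopes only about 1.7° and is about 70 mm high. Easing down and letting go.

Request:
{"op": "carry_out", "data": {"rows": "0 0 0.001 0 0.04;0 0 0.002 0 0.04;0 0 0.002 0 0.04;0 0 0.002 0 0.06;0 0 0.002 0 0.07;0 0 0.002 0 0.07;0 0 0.002 0 0.07;0 0 0.002 0 0.07;0 0 0.002 0 0.07;0 0 0.002 0 0.07"}}

```text
time_s: 6.6
position: [494.9, -392.3, 59.5]
tool_rot: [[0.489, 0.872, -0.0], [0.872, -0.489, 0.0], [0.0, -0.0, -1.0]]
ft_force: [0.3, -0.1, -0.5]
gripper_width: 69.7
finger_force: 0.0
```

```bash
python3 - <<'E'
from h import *
go(495,-392)
d=cam('wrist'); W=cloud(d); hsv=cv2.cvtColor(d['pixels'],cv2.COLOR_BGR2HSV)
m=cv2.inRange(hsv,(8,150,120),(22,255,255)); n,l,st,c=cv2.connectedComponentsWithStats(m)
for i in range(1,n):
    if st[i,4]<150: continue
    q=W[l==i]; q=q[np.isfinite(q[:,0])]
    A=np.c_[q[:,:2]-q[:,:2].mean(0),np.ones(len(q))]; print(st[i],q.mean(0),np.linalg.lstsq(A,q[:,2],rcond=None)[0])
E
```

```text
t 6.6 pos [ 494.9 -392.3   59.5] hd 60.69 q [-40.7   6.   97.8   0.   76.2 -11.4] F [ 0.3 -0.1 -0.5] w 69.7
shift mm [ 0.3 -0.   0. ] turn 0
[ 270  251   89   35 1089] [ 500.89665037 -382.38613646   46.2705623 ] [ 0.24825867  0.52107466 46.2705623 ]
[ 278  287   74   54 3292] [ 492.85814544 -396.93041545   70.99268227] [-1.45305815e-02 -2.05940856e-02  7.09926823e+01]
```

Request:
{"op": "carry_out", "data": {"rows": "0 0 -0.03 0 0.08;0 0 -0.07 0 0.093;-0.02 0 -0.11 0 0.093;-0.02 0 -0.12 0 0.093;-0.02 0 -0.12 0 0.093;-0.02 0 -0.12 0 0.093"}}

```text
time_s: 7.15
position: [485.2, -409.9, 179.7]
tool_rot: [[0.49, 0.872, 0.001], [0.872, -0.49, -0.001], [-0.0, 0.001, -1.0]]
ft_force: [-0.5, 0.5, -0.6]
gripper_width: 92.9
finger_force: 0.0
```

```bash
python3 - <<'E'
from h import *
d=cam('wrist'); W=cloud(d); hsv=cv2.cvtColor(d['pixels'],cv2.COLOR_BGR2HSV)
pickle.dump(d,open('w4.pkl','wb')); cv2.imwrite('pics/w4.png',d['pixels'])
m=cv2.inRange(hsv,(8,150,120),(22,255,255)); n,l,st,c=cv2.connectedComponentsWithStats(m)
for i in range(1,n):
    if st[i,4]<150: continue
    q=W[l==i]; q=q[np.isfinite(q[:,0])]; print(st[i],c[i],q.mean(0),q[:,2].std(),'ray',ray(d,*c[i],69))
o=W[(W[...,2]>66)&(W[...,2]<76)&(abs(W[...,0]-492)<45)&(abs(W[...,1]+395)<45)]
print(cv2.minEnclosingCircle(o[:,:2].astype(np.float32)),cv2.minAreaRect(o[:,:2].astype(np.float32)),len(o))
mid=o[:,:2].mean(0); print(mid)
go(*mid,60,61)
E
```

```text
[ 292  202   45   45 1415] [311.795053   223.41766784] [ 490.15036804 -398.2331813    70.91964038] 0.891695269699675 ray [ 489.98666582 -398.50525859   69.        ]
((490.98565673828125, -399.5455017089844), 25.619041442871094) ((491.0182189941406, -399.4371337890625), (48.07651901245117, 47.571163177490234), 61.60502624511719) 3695
[ 491.42738586 -398.96067938]
t 7.2 pos [ 484.9 -409.4  178.3] hd 60.69 q [-42.5   2.3  90.3   0.   87.4 -13.2] F [ 0.1 -0.6 -0.5] w 92.6
shift mm [ 12.3   0.7 118.3] turn -0.31
```

Request:
{"op": "carry_out", "data": {"rows": "0.012 0.0002 0.04 0 0.093;0.012 0.0002 0.08 0 0.093;0.012 0.0002 0.11 0 0.093;0.012 0.0002 0.128 0 0.093;0.012 0.0002 0.128 0 0.093;0.012 0.0002 0.128 0 0.03;0.012 0.0002 0.128 0 0.03;0.012 0.0002 0.128 0 0.03;0.012 0.0002 0.128 0 0.03;0.012 0.0002 0.128 0 0.03", "force": 40}}

```text
time_s: 8.03
position: [491.5, -399.6, 52.7]
tool_rot: [[0.489, 0.872, 0.001], [0.872, -0.489, -0.001], [-0.0, 0.002, -1.0]]
ft_force: [-0.2, 0.4, -0.0]
gripper_width: 64.4
finger_force: 0.0
```

```bash
python3 - <<'E'
from h import *
d=pickle.load(open('wpass.pkl','rb')); print(proj(d,(507,12.5,45)))
go(480,-100,180)
# base marks in scene & side
for n,(bu,bv) in (('scene',(270,213)),('side',(400,226))):
    d=pickle.load(open(n+'0.pkl','rb')); hsv=cv2.cvtColor(d['pixels'],cv2.COLOR_BGR2HSV)
    r=np.zeros((480,640),np.uint8); r[bv-14:bv+14,bu-18:bu+18]=1
    g=cv2.inRange(hsv,(45,120,80),(80,255,255))*r; w=cv2.inRange(hsv,(0,0,228),(180,25,255))*r
    for nm,m in (('green',g),('white',w)):
        k,l,st,c=cv2.connectedComponentsWithStats(m)
        for i in range(1,k): print(n,nm,st[i,4],c[i].round(1),ray(d,*c[i],45).round(1))
E
```

```text
(np.float64(421.6145534078049), np.float64(16.81640783972739))
t 8.0333 pos [ 491.5 -399.6   52.7] hd 60.7 q [-41.4   6.5  97.9  -0.   75.5 -12.1] F [-0.2  0.4 -0. ] w 64.4
shift mm [ 255.6 -156.5 -127.6] turn 0
scene white 4 [279.  208.8] [533.9   7.4  45. ]
scene white 4 [259.5 215.5] [480.8  25.3  45. ]
side green 2 [388.5 221. ] [499.9 -11.6  45. ]
side green 1 [413. 223.] [516.7  39.9  45. ]
side white 7 [401.6 214.9] [483.1  23.5  45. ]
side white 1 [405. 217.] [492.2  28.8  45. ]
side white 3 [407.3 216.7] [492.   34.3  45. ]
side white 1 [395. 218.] [491.8   5.7  45. ]
side white 1 [411. 218.] [498.3  40.9  45. ]
side white 7 [391.1 222. ] [504.5  -6.8  45. ]
side white 3 [411. 222.] [512.4  36.6  45. ]
side white 1 [413. 220.] [506.2  43.1  45. ]
side white 1 [409. 222.] [511.6  32.2  45. ]
side white 1 [414. 222.] [513.6  43.1  45. ]
side white 1 [393. 225.] [515.7  -5.7  45. ]
side white 1 [409. 224.] [518.6  30.1  45. ]
side white 2 [411.5 225. ] [523.   34.5  45. ]
side white 1 [395. 226.] [520.   -2.3  45. ]
side white 2 [405.5 227. ] [527.5  19.4  45. ]
side white 2 [408.5 226. ] [525.3  26.9  45. ]
side white 2 [396.5 229. ] [530.8  -2.   45. ]
side white 7 [400.3 229.6] [534.3   5.6  45. ]
```

Request:
{"op": "carry_out", "data": {"rows": "0 0 0 0 0.03;0 0 0 0 0.03;0 0 0 0 0.03;0 0 0 0 0.03;0 0 -0.03 0 0.03;0 0 -0.07 0 0.03;0 0 -0.11 0 0.03;0 0 -0.15 -7 0.03;0 0 -0.15 -14 0.03;0 0 -0.15 -21 0.03", "force": 40}}

```text
time_s: 8.87
position: [491.8, -399.9, 204.7]
tool_rot: [[0.139, 0.99, 0.003], [0.99, -0.138, -0.003], [-0.002, 0.004, -1.0]]
ft_force: [-0.4, 0.8, -1.3]
gripper_width: 47.5
finger_force: 40.0
```

```bash
python3 -c "
from h import *
print(get_state()['finger_force'])
go(555,-8,200,161.4)"
```

```text
39.990395307540894
t 8.8667 pos [ 491.8 -399.9  204.7] hd 82.04 q [-41.4   1.5  88.7   0.   89.5 -33.5] F [-0.4  0.8 -1.3] w 47.5
shift mm [396.9   8.3   3.8] turn -79.36
```

Request:
{"op": "carry_out", "data": {"rows": "0.396 -0.045 0 -70 0.03;0.396 -0.045 0 -70 0.03;0.396 -0.045 0 -70 0.03;0.396 -0.045 0 -70 0.03;0.396 -0.045 0 -70 0.03;0.396 -0.045 0 -70 0.03;0.396 -0.045 0 -70 0.03;0.396 -0.045 0 -70 0.03;0.396 -0.045 0 -79.4 0.03;0.396 -0.045 0 -79.4 0.03"}}

```text
time_s: 9.7
position: [503.3, 2.4, 201.6]
tool_rot: [[-0.897, 0.442, 0.0], [0.442, 0.897, 0.001], [0.0, 0.001, -1.0]]
ft_force: [0.1, 1.0, -1.4]
gripper_width: 47.4
finger_force: 40.0
```

```bash
python3 -c "
from h import *
go(590,-14,190,161.4)"
```

```text
t 9.7 pos [503.3   2.4 201.6] hd 153.76 q [ -2.7 -15.  104.1   0.   90.9 -66.4] F [ 0.1  1.  -1.4] w 47.4
shift mm [-85.   23.6  11.6] turn -7.64
```

Request:
{"op": "carry_out", "data": {"rows": "-0.085 0.024 0.01 -7.6 0.03;-0.085 0.024 0.01 -7.6 0.03;-0.085 0.024 0.01 -7.6 0.03;-0.085 0.024 0.01 -7.6 0.03;-0.085 0.024 0.01 -7.6 0.03;-0.085 0.024 0.01 -7.6 0.03"}}

```text
time_s: 10.2
position: [589.8, -17.7, 192.0]
tool_rot: [[-0.945, 0.327, 0.0], [0.327, 0.945, 0.0], [-0.0, 0.0, -1.0]]
ft_force: [-0.1, 0.2, 0.1]
gripper_width: 47.3
finger_force: 40.0
```

```bash
python3 - <<'E'
from h import *
d=cam('wrist'); pickle.dump(d,open('w5.pkl','wb')); cv2.imwrite('pics/w5.png',d['pixels'])
print(proj(d,(507.5,14,45)))
go(507.5,14,190,161.4)
E
```

```text
(np.float64(318.72177190652343), np.float64(114.22370090884738))
t 10.25 pos [589.8 -17.7 192.3] hd 160.89 q [ -4.2  -3.6  94.9   0.   88.6 -75.1] F [ 0.7 -0.2 -1.2] w 47.6
shift mm [88.1  3.   2.2] turn -0.51
```

View pics/w5.png

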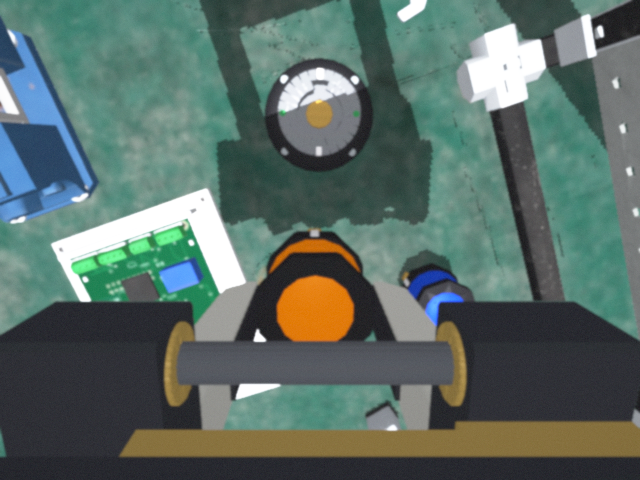

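```bash
python3 - <<'E'
from h import *
d=pickle.load(open('w5.pkl','rb')); W=cloud(d); im=d['pixels']; hsv=cv2.cvtColor(im,cv2.COLOR_BGR2HSV)
roi=np.zeros((480,640),np.uint8); cv2.circle(roi,(319,113),48,1,-1)
g=cv2.inRange(hsv,(45,110,70),(85,255,255))*roi
k,l,st,c=cv2.connectedComponentsWithStats(g); G=[]
for i in range(1,k):
    if st[i,4]>2: print('green',st[i,4],c[i].round(1),ray(d,*c[i],45).round(1))
w=cv2.inRange(hsv,(0,0,200),(180,40,255))*roi; k,l,st,c=cv2.connectedComponentsWithStats(w)
for i in range(1,k):
    if st[i,4]>5: print('white',st[i,4],c[i].round(1),ray(d,*c[i],45).round(1))
m=cv2.inRange(hsv,(15,100,80),(32,255,255))*roi; k,l,st,c=cv2.connectedComponentsWithStats(m)
for i in range(1,k):
    if st[i,4]>20: print('plunger',st[i,4],c[i].round(1),ray(d,*c[i],39).round(1))
near=(abs(W[...,0]-508)<60)&(abs(W[...,1]-14)<60)
r=W[near&(W[...,2]>40)&(W[...,2]<52)]; print('rim',cv2.minEnclosingCircle(r[:,:2].astype(np.float32)),r[:,2].mean(),len(r))
f=W[near&(W[...,2]>9)&(W[...,2]<18)]; 
if len(f): print('foot',cv2.minEnclosingCircle(f[:,:2].astype(np.float32)),len(f))
# lens top
o=W[(abs(W[...,0]-590)<40)&(abs(W[...,1]+18)<40)&(W[...,2]>200)&(W[...,2]<222)]
m=cv2.inRange(hsv,(8,150,100),(22,255,255)); k,l,st,c=cv2.connectedComponentsWithStats(m)
for i in range(1,k):
    if st[i,4]>200:
        q=W[l==i]; A=np.c_[q[:,:2]-q[:,:2].mean(0),np.ones(len(q))]; print('amber',st[i],c[i],q.mean(0),np.linalg.lstsq(A,q[:,2],rcond=None)[0])
E
```

```text
green 16 [282.  112.5] [497.3 -11.8  45. ]
green 19 [355.8 113.4] [516.1  40.6  45. ]
white 1699 [313.2  88.1] [488.7  16.1  45. ]
white 9 [285.2  80.2] [476.7  -1.6  45. ]
white 15 [353.1  80.9] [493.6  45.7  45. ]
white 37 [318.2 150.4] [532.5   5.   45. ]
plunger 549 [318.8 113.8] [506.8  14.4  39. ]
rim ((506.6054382324219, 14.141619682312012), 31.18794822692871) 45.36160425392952 3796
foot ((506.6697692871094, 14.064313888549805), 45.28825378417969) 4319
amber [308 103  23  23 229] [319.62882096 113.56331878] [506.95239459  14.96556019  39.78492372] [-1.01284061e-02 -5.10458330e-03  3.97849237e+01]
 ** On entry to DLASCL parameter number  4 had an illegal value
 ** On entry to DLASCL parameter number  4 had an illegal valueTraceback (most recent call last):
  File "<stdin>", line 23, in <module>
    x, resids, rank, s = _umath_linalg.lstsq(a, b, rcond,
                         ~~~~~~~~~~~~~~~~~~~^^^^^^^^^^^^^
                                             signature=signature)
                                             ^^^^^^^^^^^^^^^^^^^^
    raise LinAlgError("SVD did not converge in Linear Least Squares")
numpy.linalg.LinAlgError: SVD did not converge in Linear Least Squares
```

```bash
python3 - <<'E'
from h import *
d=pickle.load(open('w5.pkl','rb')); W=cloud(d); hsv=cv2.cvtColor(d['pixels'],cv2.COLOR_BGR2HSV)
s=get_state(); R=s['tool_rot']; p=s['position']
m=cv2.inRange(hsv,(8,150,100),(22,255,255)); k,l,st,c=cv2.connectedComponentsWithStats(m)
for i in range(1,k):
    if st[i,4]>200:
        q=W[l==i]; q=q[np.isfinite(q).all(1)]; q=(q-p)@R; print(st[i],len(q),q.mean(0).round(1),q.min(0).round(1),q.max(0).round(1))
        if len(q)>500:
            A=np.c_[q[:,:2]-q[:,:2].mean(0),np.ones(len(q))]; print(np.linalg.lstsq(A,q[:,2],rcond=None)[0])
        x,y,w,h=st[i,:4]; 
        for u in (x-.5,x+w-.5): print(((ray(d,u,y+h/2,p[2]+18)-p)@R).round(1))
go(506.7,14.3,135,160.4)
E
```

```text
[308 103  23  23 229] 229 [ 89.1   3.7 152.4] [ 80.7  -5.2 150.6] [ 96.8  11.6 154.4]
[ 76.4  -2.3 -18.1]
[ 76.4   6.  -18.1]
[269 239  91  34 977] 974 [18.7 -0.3  6.3] [  5.4 -22.3 -14.8] [23.  22.  19.1]
[-0.663135    0.08171349  6.26379805]
[ 22.9 -18.  -18. ]
[ 22.9  18.1 -18. ]
[ 276  275   78   67 4263] 4251 [  0.4   0.4 -18.8] [ -14.2  -15.7 -103.9] [ 30.2  16.2 -15.8]
[ 1.16344938e-03  1.16936810e-02 -1.88021590e+01]
[  0.5 -15.8 -18. ]
[  0.6  16.2 -18. ]
t 10.25 pos [589.8 -17.7 192.3] hd 160.89 q [ -4.2  -3.6  94.9   0.   88.6 -75.1] F [ 0.7 -0.2 -1.2] w 47.6
shift mm [89.   3.  57.2] turn 0.49
```

Request:
{"op": "carry_out", "data": {"rows": "0.089 0.003 0.02 0.5 0.03;0.089 0.003 0.04 0.5 0.03;0.089 0.003 0.06 0.5 0.03;0.089 0.003 0.08 0.5 0.03;0.089 0.003 0.087 0.5 0.03;0.089 0.003 0.087 0.5 0.03;0.089 0.003 0.087 0.5 0.03;0.089 0.003 0.087 0.5 0.03"}}

```text
time_s: 10.92
position: [508.3, 14.1, 106.3]
tool_rot: [[-0.942, 0.336, 0.002], [0.336, 0.942, -0.0], [-0.002, 0.001, -1.0]]
ft_force: [-0.2, 0.5, -0.1]
gripper_width: 47.3
finger_force: 40.0
```

```bash
python3 - <<'E'
from h import *
go(506.7,14.3,92,160.4)
d=cam('wrist'); pickle.dump(d,open('w6.pkl','wb')); cv2.imwrite('pics/w6.png',d['pixels'][120:420,120:520])
hsv=cv2.cvtColor(d['pixels'],cv2.COLOR_BGR2HSV); g=cv2.inRange(hsv,(45,110,70),(85,255,255)); g[:150]=0
E
```

```text
t 10.9167 pos [508.3  14.1 106.3] hd 160.4 q [ -1.3 -11.8 110.4  -0.   81.3 -71.7] F [-0.2  0.5 -0.1] w 47.3
shift mm [ 1.6 -0.3 14.3] turn -0.0
```

View pics/w6.png

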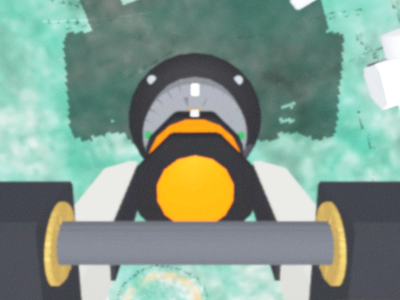

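The lens mark at crop (195,112) lines up with the rim's white bar at (195,90), and the green dots at (148,135)/(240,135) lie symmetrically. Inserting.

Request:
{"op": "carry_out", "data": {"rows": "0.001 0 0.003 0 0.03;0.001 0 0.006 0 0.03;0.001 0 0.009 0 0.03;0.001 0 0.012 0 0.03;0.001 0 0.014 0 0.03;0.001 0 0.014 0 0.03;0.001 0 0.014 0 0.03"}}

```text
time_s: 11.55
position: [506.5, 14.6, 90.6]
tool_rot: [[-0.942, 0.335, 0.0], [0.335, 0.942, -0.0], [-0.0, -0.0, -1.0]]
ft_force: [-1.1, 0.4, 1.3]
gripper_width: 47.6
finger_force: 40.0
```

```bash
python3 -c "
from h import *
go(506.7,14.3,92,160.4); print(get_state()['ft_force'],get_state()['wrist_torque'])"
```

```text
t 11.55 pos [506.5  14.6  90.6] hd 160.42 q [ -1.2 -11.3 111.5  -0.   79.9 -71.7] F [-1.1  0.4  1.3] w 47.6
shift mm [-0.2 -0.2 -1.4] turn 0.02
[-1.08531557  0.40380309  1.34920495] [-0.05221161  0.18945522  0.0115522 ]
```

Request:
{"op": "carry_out", "data": {"rows": "0 0 0.002 0 0.03;0 0 0.004 0 0.03;0 0 0.006 0 0.03;0 0 0.008 0 0.03;0 0 0.010 0 0.03;0 0 0.012 0 0.03;0 0 0.0125 0 0.03;0 0 0.0125 0 0.03;0 0 0.0125 0 0.03"}}

```text
time_s: 12.3
position: [506.7, 14.5, 78.4]
tool_rot: [[-0.942, 0.335, 0.001], [0.335, 0.942, -0.0], [-0.001, 0.0, -1.0]]
ft_force: [-1.8, -0.6, 7.6]
gripper_width: 47.7
finger_force: 40.0
```

```bash
python3 -c "
from h import *
go(506.7,14.3,78,70.4); s=get_state(); print(s['ft_force'],s['wrist_torque'])
d=cam('wrist');W=cloud(d);hsv=cv2.cvtColor(d['pixels'],cv2.COLOR_BGR2HSV);m=cv2.inRange(hsv,(8,150,100),(22,255,255));k,l,st,c=cv2.connectedComponentsWithStats(m)
i=1+st[1:,4].argmax(); q=(W[l==i]-s['position'])@s['tool_rot']; print(st[i],np.nanmedian(q,0),np.nanmedian(W[l==i],0))"
```

```text
t 12.3 pos [506.7  14.5  78.4] hd 160.41 q [ -1.2 -10.8 112.2  -0.   78.6 -71.7] F [-1.8 -0.6  7.6] w 47.7
shift mm [-0.1 -0.2  0.4] turn 90.01
[-1.84189757 -0.60838161  7.55690005] [-0.16766572  0.44458201 -0.0051434 ]
[ 276  275   79   66 4278] [  0.37594317   0.45755173 -19.22943578] [506.36643769  15.30328242  97.66126713]
```

Request:
{"op": "carry_out", "data": {"rows": "0 0 0 4 0.03;0 0 0 10 0.03;0 0 0 16 0.03;0 0 0 22 0.03;0 0 0 28 0.03;0 0 0 34 0.03;0 0 0 40 0.03;0 0 0 45 0.03;0 0 0 45 0.03"}}

```text
time_s: 13.1
position: [507.0, 14.6, 78.6]
tool_rot: [[-0.424, 0.906, 0.002], [0.906, 0.424, 0.0], [-0.001, 0.001, -1.0]]
ft_force: [0.1, -0.3, 7.3]
gripper_width: 47.6
finger_force: 40.0
```

```bash
python3 -c "
from h import *
go(506.7,14.3,78,70.4); s=get_state(); print(s['ft_force'],s['wrist_torque'])"
```

```text
t 13.1 pos [507.   14.6  78.6] hd 115.07 q [ -1.2 -10.8 112.1   0.   78.5 -26.3] F [ 0.1 -0.3  7.3] w 47.6
shift mm [-0.2 -0.4  0.6] turn 44.67
[ 0.10430719 -0.31893446  7.25203752] [-0.01093287  0.00788968  0.03583582]
```

Request:
{"op": "carry_out", "data": {"rows": "0 0 0 6 0.03;0 0 0 12 0.03;0 0 0 18 0.03;0 0 0 24 0.03;0 0 0 30 0.03;0 0 0 36 0.03;0 0 0 41 0.03;0 0 0 45 0.03;0 0 0 45 0.03"}}

```text
time_s: 13.85
position: [507.0, 14.6, 78.6]
tool_rot: [[0.34, 0.941, 0.001], [0.941, -0.34, 0.0], [0.001, 0.001, -1.0]]
ft_force: [0.1, -0.7, 8.2]
gripper_width: 47.3
finger_force: 40.0
```

```bash
python3 -c "
from h import *
go(506.7,14.3,78,70.4); s=get_state(); print(s['ft_force'],s['wrist_torque'])
d=cam('wrist');W=cloud(d);hsv=cv2.cvtColor(d['pixels'],cv2.COLOR_BGR2HSV);m=cv2.inRange(hsv,(8,150,100),(22,255,255));k,l,st,c=cv2.connectedComponentsWithStats(m)
i=1+st[1:,4].argmax(); q=(W[l==i]-s['position'])@s['tool_rot']; print(st[i],np.nanmedian(q,0))"
```

```text
t 13.85 pos [507.   14.6  78.6] hd 70.14 q [ -1.2 -10.8 112.2   0.   78.5  18.6] F [ 0.1 -0.7  8.2] w 47.3
shift mm [-0.4 -0.2  0.6] turn -0.26
[ 0.10225221 -0.66956585  8.17277414] [-0.08756406  0.08012984  0.04876826]
[ 276  275   79   66 3971] [  0.67150241   0.87689604 -19.37991258]
```

Turned fully at low torque. Letting the spring lift it home, then releasing.

Request:
{"op": "carry_out", "data": {"rows": "0 0 -0.001 0 0.03;0 0 -0.002 0 0.03;0 0 -0.003 0 0.03;0 0 -0.004 0 0.03;0 0 -0.0045 0 0.03;0 0 -0.0045 0 0.03;0 0 -0.0045 0 0.03"}}

```text
time_s: 14.48
position: [507.0, 14.6, 83.0]
tool_rot: [[0.335, 0.942, 0.001], [0.942, -0.335, 0.0], [0.0, 0.001, -1.0]]
ft_force: [0.5, -0.5, 6.0]
gripper_width: 47.4
finger_force: 40.0
```

```bash
python3 -c "
from h import *
go(506.7,14.3,78,70.4)"
```

```text
t 14.4833 pos [507.   14.6  83. ] hd 70.42 q [ -1.2 -11.  111.9   0.   79.   18.3] F [ 0.5 -0.5  6. ] w 47.4
shift mm [-0.4 -0.2  5. ] turn 0.02
```

Request:
{"op": "carry_out", "data": {"rows": "0 0 0 0 0.05;0 0 0 0 0.06;0 0 0 0 0.08;0 0 0 0 0.093;0 0 0 0 0.093;0 0 0 0 0.093;0 0 -0.02 0 0.093;0 0 -0.05 0 0.093;0 0 -0.09 0 0.093;-0.03 0 -0.12 0 0.093"}}

```text
time_s: 15.32
position: [497.3, -11.1, 204.5]
tool_rot: [[0.333, 0.943, 0.001], [0.943, -0.333, 0.001], [0.001, 0.001, -1.0]]
ft_force: [1.5, -1.4, 1.5]
gripper_width: 92.5
finger_force: 0.0
```

Request:
{"op": "carry_out", "data": {"rows": "-0.04 0 0 0 0.093;-0.04 0 0 0 0.093;-0.04 0 0 0 0.093;-0.04 0 0 0 0.093"}}

```text
time_s: 15.65
position: [483.1, -50.8, 201.7]
tool_rot: [[0.336, 0.942, -0.0], [0.942, -0.336, 0.0], [0.0, -0.0, -1.0]]
ft_force: [0.5, 0.7, -0.3]
gripper_width: 93.3
finger_force: 0.0
```

```bash
python3 - <<'E'
from h import *
go(506.7,14.3)
d=cam('wrist');W=cloud(d);u,v=proj(d,(506.7,14.3,90)); print(u,v)
o=W[(W[...,2]>95)&(W[...,2]<112)&(abs(W[...,0]-507)<40)&(abs(W[...,1]-14)<40)]
A=np.c_[o[:,:2]-o[:,:2].mean(0),np.ones(len(o))]; print(len(o),cv2.minAreaRect(o[:,:2].astype(np.float32)),np.linalg.lstsq(A,o[:,2],rcond=None)[0])
u,v=int(u),int(v); cr=[cv2.resize(d['pixels'][max(v-90,0):v+90,u-90:u+90],(400,400))]
d=cam('side');u,v=map(int,proj(d,(506.7,14.3,60)));cr.append(cv2.resize(d['pixels'][v-35:v+35,u-35:u+35],(400,400),interpolation=cv2.INTER_CUBIC))
cv2.imwrite('pics/end.png',np.hstack(cr))
E
```

```text
t 15.65 pos [483.1 -50.8 201.7] hd 70.37 q [ -9.  -17.3 105.9   0.   91.4  10.6] F [ 0.5  0.7 -0.3] w 93.3
shift mm [69.2  0.4  0. ] turn 0
314.33215893053483 140.87923540851745
4588 ((506.99609375, 14.49338150024414), (47.54888153076172, 47.817588806152344), 70.76456451416016) [-2.63126983e-03 -1.99002630e-03  1.03250917e+02]
```

View pics/end.png

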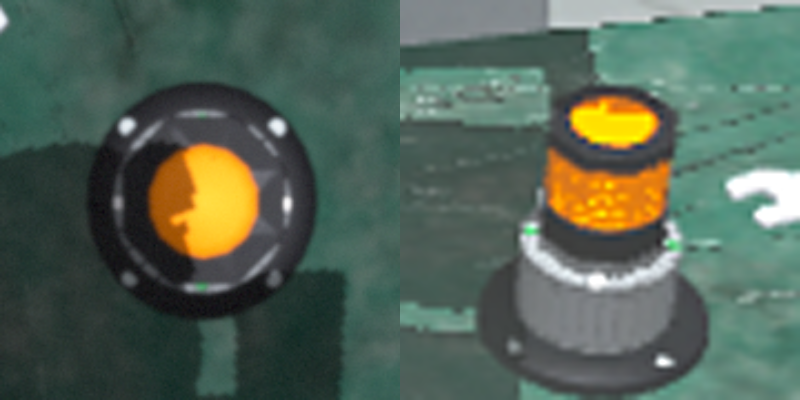

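The lens sits flat in the base: top at about 102–103 mm, centre within 1 mm, flats at 70.8° against the base's y axis at 70.3°. The green dots are in line with the lug direction. Handing in.

```bash
python3 -c "
from h import *
print(bot.finish_job())"
```

```text
the job is handed in; nothing more can be done
None
```

The amber lens was stood upright on the bench, released and taken again, then locked flat in the tower base (centred within about 1 mm, lugs in line with the green dots), and the job was handed in at about 16 s; no verdict came back, and I planned the moves clear of the blue lens and spanner but did not re-measure them at the end.

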